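Set the push-pull selector rod to its middle click

TASK

The test leads are to be routed through the selector box with the red knob: pull its push-pull rod out from fully in to its middle click position, so that it rests in that click with one black ring showing, and let go. Leave the rod of the box with the blue knob fully pushed in, as it is.

Things in the scene. Friction and masses are not known exactly. Their poses are not given: they have to be found in the camera images.
- red_knob (a point): centre of the red knob on the rod to set: a cylinder 27 mm in diameter, 24 mm long, axis level along the rod, 45 mm above the desk. Axes: z up, x along the rod from knob into box (pulling out is -x), y across. Fully in, it is 45 mm in front of the face of its grey box, screwed down: 100 mm along x, 80 wide, 63 high, sockets to 70. A brass bushing stands 10 mm out of the face
- red_rod (a joint): how far the red knob's rod is pulled out, in m: 0 fully in (the start), 0.025 middle click, 0.050 fully out. A spring detent holds each click: about 8 N to leave one; let go within 10 mm of a click it snaps in and stops within 1 mm. The 8 mm rod bears two black rings: outside the bushing none shows when fully in, one at the middle, two fully out
- blue_knob (a point): centre of the blue knob of the second, otherwise equal box, to be left alone; same sizes, height and axes as the red one; its rod is fully in too. Either box may be the left or the right one
- blue_rod (a joint): how far the blue knob's rod is pulled out, in m: starts and must stay at 0, fully in; clicks as on the red one

How it is judged:
By the outcome, as a careful person would: the job done as asked, in the order asked, and still so for the second after the job is handed in, with the robot touching nothing.
It also fails if it takes over 29 s, if anything falls off the work surface, if the arm or the gripper's body presses on something with over 40 N, if the wrist force passes 120 N, or if a joint passes its speed limit or range.

ROBOT

A 6-joint arm with a two-finger parallel gripper is mounted at the origin on a cart in front of the work surface, level with it; the furniture and walls round the work are solid. World frame = base frame: x ahead of the robot, y to its left, z up, the work surface at z = 0. Lengths are in m, angles in rad, forces in N, time in s.
With the tool pointing down it reaches from about 0.3 to 0.775 m from the base axis. Payload 14.6 kg.
Tool frame: the origin (TCP) lies on the centre line of the jaws, within the pads' length; the fingertips stand ctrl.tcp_to_tips ahead of it and the grasp point (between the pads) lies 2 mm behind it (ctrl.tcp_to_tips is the distance from the TCP to the fingertips, in m); z points along the fingers, y is the line along which they close (so a half turn about z gives the same grasp; the last joint's range is limited). The gripper opens to 94 mm and grips with 3 to 60 N. Pads are 16 mm wide; open, the fingers measure 119 mm over their backs; the gripper's body (75 mm by 177 mm) begins 78 mm behind the grasp point.
Start: joints at [-1.292, 0.3, 1.521, -0, 1.321, -0.067], TCP at [0.186, -0.517, 0.222] pointing down, gripper open.
Joint ranges: [-3.03, 3.03], [-0.79, 2.21], [0.23, 2.52], [-1.04, 4.18], [0, 3.07], [-2.55, 2.55]. Speed limits (rad/s): [2.22, 2.22, 2.57, 3.14, 3.14, 3.14].

INTERFACE

Orientations are given as [roll, pitch, yaw] about the fixed x, y, z axes, in that order (R = Rz(yaw) Ry(pitch) Rx(roll)).
In Python, from station import telemetry, viewer, hand_in, ctrl gives the robot as it stands.
- The arm moves only by the tool step_arm, never from a script. Its argument "plan" is a list of rows, each an object of numbers: "dx", "dy", "dz": the shift along the tool's x, y, z scaled (see below); "rx", "ry", "rz": the turn, a rotation vector about the tool's x, y, z scaled (see below); "claw": the closure, from 0 (fully open) to 1 (shut). In form: [{"dx": .., "dy": .., "dz": .., "rx": .., "ry": .., "rz": .., "claw": ..}, ...]. A call has 1 to 10 rows; each row shifts and turns the commanded pose from where the row before left it, along the tool's axes as they then stand; what a row does not reach is not made up. The controller multiplies each number of a shift by 0.1 m and each number of a turn by 90 degrees. A row lasts 1/10 s, in which the tool goes at most 50 mm and 8.59 degrees, less where a joint would pass 70% of its speed; a pose out of reach is approached as far as the arm can. A call with a number of a shift or a turn outside -1 to 1 is refused whole. A call with a gripper value outside its range is refused whole. The fingers move at their own pace and stop on an object; "grip_force" is the grip in N (left out, the last holds). Time passes only in rows, so rows that do not move let the fingers close. It gives the time, the measured TCP pose, the force, the opening and the grip force at its end, in the units of the state.
- telemetry.get_obs(): the state, without advancing time (a new reading comes with each control period).
- viewer.camera(name): name is "scene" or "top" or "wrist"; returns a dict with "img" (420x560x3 uint8, red, green, blue), "z_map" (420x560 float32, m along the optical axis (not along the pixel's ray), 0 where there is no reading), "fx", "fy", "cx", "cy" (pixels), "dist" ([k1, k2, p1, p2, k3] as OpenCV has them; the pictures are not rectified), "R" (3x3) and "t" (3): a world point X has camera coordinates R X + t; the wrist camera has in their place "tool_from_camera" (4x4, takes a point from camera to tool coordinates, whose origin is the TCP and whose axes are the flange's). Camera axes: x right, y down, z forward; pixel columns grow to the right and rows downward; lengths in m; the calibration is good to about 2 mm. A picture is of the moment at which its call begins: read the wrist's pose just before it.
- hand_in(): hands the job in; it is judged then, once.
Trained networks look in a picture, given as the dict that the camera call returned (one of the last four; its "shot" number tells which), for a name from the list of things; names that differ only in an ending like _2 or _b are one class to them, and where a whole thing is asked for, a point or a joint stands for the part that bears it (a point fixed in the world has none). Each returns a list of dicts, best first, with "score" (0 to 1); they miss things now and then, are a little off and sometimes report something else, mostly with a low value. They report only what shows in the picture. A call takes as long as a camera call.
- viewer.recognise(target, picture): "rect" ([left, top, right, bottom] in pixels, round what is visible of it).
The state is a dict: "time_s": time; "qpos": joint angles; "joint_vel": joint speeds; "tau": joint torques, N m; "ee_pos": TCP position; "eef_rot": TCP orientation; "force": force on the tool from outside, world axes, zero at the start; "moment": the same for the moment, N m; "grip_width": finger opening in m; "grip_force": force on a finger pad.
Only numpy, scipy, OpenCV 4.12 (cv2) and the standard library are available. Lean on these libraries where they do the work, as an engineer would, in place of code of your own. Each camera call takes 0.05 s, during which the arm holds its last target. There are 200 camera calls.

## Working session

There is one attempt and no reset: what is moved stays moved. The work goes in short steps, Python scripts to look and compute and a tool call to move; the robot and the scene stay as the last step left them, time stands still between calls to the robot, and variables do not carry over. Pictures are saved under pics/ and viewed, at most 10 in all, crops included, and the job is handed in when it is done.

Besides the shell and the picture viewer there is one more tool, called after ">>>" as name([rows], argument=value, ...), one row to a line, values as JSON. step_arm: Moves the arm, as the interface text tells. Shifts and turns lie within -1 to 1; 1 stands for 0.1 m of shift or 90 degrees of turn. Its arguments: {"type":"object","properties":{"plan":{"type":"array"},"grip_force":{"type":"number"}},"required":["plan"]}

```bash
mkdir -p pics
cat > h.py <<'E'
import numpy as np, cv2
from station import telemetry, viewer, hand_in, ctrl
def cam(n,save=None):
    p=viewer.camera(n)
    if save: cv2.imwrite('pics/'+save+'.png',p['img'][:,:,::-1])
    return p
def world(p,us,vs,zs):
    K=np.array([[p['fx'],0,p['cx']],[0,p['fy'],p['cy']],[0,0,1.]])
    n=cv2.undistortPoints(np.stack([us,vs],1).astype(float).reshape(-1,1,2),K,np.array(p['dist'],float)).reshape(-1,2)
    c=np.c_[n,np.ones(len(n))]*np.asarray(zs)[:,None]
    return (c-np.array(p['t']))@np.array(p['R'])
E
python3 - <<'E'
from h import *
o=telemetry.get_obs(); print(o['time_s'],o['ee_pos'],o['eef_rot'],ctrl.tcp_to_tips)
for n in('top','scene'):
    p=cam(n,n+'0')
    print(n,np.round(-np.array(p['R']).T@p['t'],3))
    for k in('red_knob','blue_knob'):
        for d in viewer.recognise(k,p)[:2]:
            l,t,r,b=[int(x) for x in d['rect']]
            vv,uu=np.mgrid[t:b,l:r]; z=p['z_map'][t:b,l:r]
            im=p['img'][t:b,l:r].astype(int); R,G,B=im[...,0],im[...,1],im[...,2]
            m=((R-np.maximum(G,B)>50) if k[0]=='r' else (B-R>50))&(z>0)
            print(k,d['score'],d['rect'],m.sum())
            if m.sum()>5:
                w=world(p,uu[m],vv[m],z[m]); print(np.round(np.percentile(w,[3,50,97],axis=0),4).tolist())
E
```

```text
0.0 [ 0.18637429 -0.51719195  0.22190063] [-3.14044075e+00 -6.86403086e-05  3.45853009e-01] 0.017
top [0.451 0.245 0.934]
red_knob 0.74 [202.2, 156.9, 216.4, 189.2] 334
[[0.5448, 0.3704, -0.0019], [0.5611, 0.3838, 0.0531], [0.5941, 0.4014, 0.06]]
blue_knob 0.53 [309.6, 219.1, 329.9, 245.3] 158
[[0.4476, 0.1832, 0.0526], [0.4578, 0.1934, 0.0571], [0.4679, 0.2033, 0.0605]]
scene [0.093 0.7   0.683]
red_knob 0.65 [310.8, 234.2, 334.0, 245.2] 73
[[0.4588, 0.144, -0.0026], [0.4835, 0.1756, -0.0013], [0.504, 0.1934, 0.001]]
red_knob 0.58 [210.5, 258.5, 237.3, 268.9] 149
[[0.5474, 0.3433, -0.0025], [0.5593, 0.3882, 0.0519], [0.6062, 0.3974, 0.0575]]
blue_knob 0.49 [309.0, 230.6, 332.8, 244.8] 120
[[0.4454, 0.188, 0.0424], [0.4563, 0.2019, 0.0537], [0.4671, 0.2085, 0.0585]]
```

View pics/top0.png

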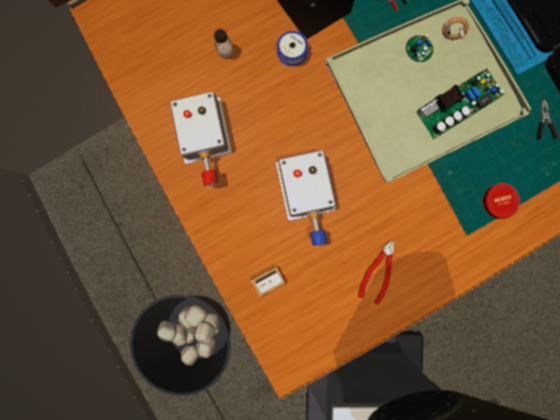

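View pics/scene0.png

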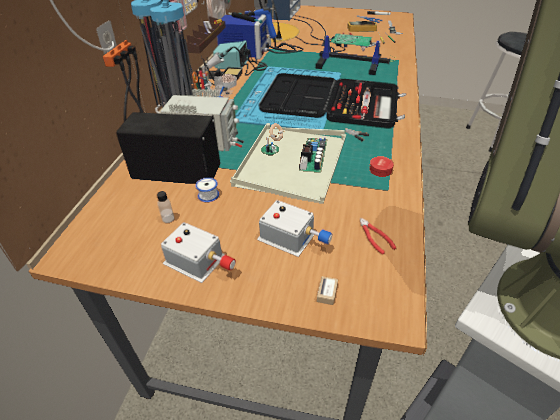

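The top view shows the red knob at (208,178) on the left box, with a red socket at (187,114). The blue knob is at (319,238) on the right box. The scene view agrees: red knob at (229,262), blue at (325,237). Next I'll fit the knob and box poses.

Run:
```python
from h import *
for n,rk,rb in(('top',(198,160,222,192),(165,85,235,168)),('scene',(215,250,245,276),(155,215,228,282))):
    p=cam(n); im=p['img'].astype(int); z=p['z_map']
    R,G,B=im[...,0],im[...,1],im[...,2]
    def pts(r,mask):
        l,t,rr,b=r; m=np.zeros(z.shape,bool); m[t:b,l:rr]=1; m&=mask&(z>0)
        v,u=np.nonzero(m); return world(p,u,v,z[m])
    w=pts(rb,R>-1); top=w[(w[:,2]>.057)&(w[:,2]<.068)]
    (c,s,a)=cv2.minAreaRect((top[:,:2]*1000).astype(np.float32))
    print(n,'boxtop',len(top),np.median(top[:,2]),c,s,a, 'corners',cv2.boxPoints((c,s,a)).round(1).tolist())
    k=pts(rk,(R-np.maximum(G,B)>50)&(R>1.8*G+0)); k=k[k[:,2]>.03]
    hi=k[k[:,2]>.045]; (c,s,a)=cv2.minAreaRect((hi[:,:2]*1000).astype(np.float32))
    print('knob',len(k),k[:,2].max(),np.median(hi,axis=0),c,s,a)
    rod=pts((195,140,225,165),R>-1) if n=='top' else None
    if rod is not None:
        rod=rod[(rod[:,2]>.04)&(rod[:,2]<.056)]; print('rod',rod.round(3)[:12].tolist())
```

```text
top boxtop 2339 0.06320961161220655 (649.4799194335938, 402.3407897949219) (101.58734893798828, 77.6799545288086) 13.207854270935059 corners [[591.2000122070312, 428.5], [608.9000244140625, 352.8999938964844], [707.7999877929688, 376.1000061035156], [690.0999755859375, 451.79998779296875]]
knob 215 0.06190257681238382 [0.55933124 0.37954634 0.05632085] (558.9008178710938, 380.7979736328125) (24.056358337402344, 26.30724334716797) 12.110464096069336
rod [[0.622, 0.357, 0.055], [0.622, 0.356, 0.055], [0.619, 0.356, 0.055], [0.612, 0.364, 0.055], [0.612, 0.361, 0.055], [0.613, 0.359, 0.051], [0.612, 0.357, 0.055], [0.612, 0.356, 0.054], [0.61, 0.359, 0.055], [0.612, 0.358, 0.047], [0.613, 0.357, 0.041], [0.608, 0.378, 0.056]]
scene boxtop 1201 0.061766838133210454 (627.1371459960938, 400.4174499511719) (146.50245666503906, 77.7444076538086) 12.909436225891113 corners [[547.0999755859375, 421.8999938964844], [564.4000244140625, 346.20001220703125], [707.2000122070312, 378.8999938964844], [689.9000244140625, 454.70001220703125]]
knob 136 0.05927445333052325 [0.55725546 0.38895392 0.05431091] (558.9818725585938, 384.88714599609375) (23.317956924438477, 24.070636749267578) 16.582073211669922
```

>>> step_arm([
  {"rz": 0.0745,"claw": 0},
  {"dx": 0.226,"dy": -0.316,"claw": 0},
  {"dx": 0.226,"dy": -0.316,"claw": 0},
  {"dx": 0.226,"dy": -0.316,"claw": 0},
  {"dx": 0.226,"dy": -0.316,"claw": 0},
  {"dx": 0.226,"dy": -0.316,"claw": 0},
  {"dx": 0.226,"dy": -0.316,"claw": 0},
  {"dx": 0.226,"dy": -0.316,"claw": 0},
  {"dx": 0.226,"dy": -0.316,"claw": 0},
  {"dx": 0.226,"dy": -0.316,"claw": 0},
], grip_force=20)

```text
$.plan[0]: bad value
```

>>> step_arm([
  {"dx": 0.226,"dy": -0.316,"claw": 0},
  {"dx": 0.226,"dy": -0.316,"claw": 0},
  {"dx": 0.226,"dy": -0.316,"claw": 0},
  {"dx": 0.226,"dy": -0.316,"claw": 0},
  {"dx": 0.226,"dy": -0.316,"claw": 0},
  {"dx": 0.226,"dy": -0.316,"claw": 0},
  {"dx": 0.226,"dy": -0.316,"claw": 0},
  {"dx": 0.226,"dy": -0.316,"claw": 0},
  {"dx": 0.226,"dy": -0.316,"claw": 0},
  {"dx": 0.226,"dy": -0.316,"claw": 0},
])

```text
$.plan[0]: bad value
```

>>> step_arm([
  {"dx": 0,"dy": 0,"dz": 0,"rx": 0,"ry": 0,"rz": 0.0745,"claw": 0},
  {"dx": 0.226,"dy": -0.316,"dz": 0,"rx": 0,"ry": 0,"rz": 0,"claw": 0},
  {"dx": 0.226,"dy": -0.316,"dz": 0,"rx": 0,"ry": 0,"rz": 0,"claw": 0},
  {"dx": 0.226,"dy": -0.316,"dz": 0,"rx": 0,"ry": 0,"rz": 0,"claw": 0},
  {"dx": 0.226,"dy": -0.316,"dz": 0,"rx": 0,"ry": 0,"rz": 0,"claw": 0},
  {"dx": 0.226,"dy": -0.316,"dz": 0,"rx": 0,"ry": 0,"rz": 0,"claw": 0},
  {"dx": 0.226,"dy": -0.316,"dz": 0,"rx": 0,"ry": 0,"rz": 0,"claw": 0},
  {"dx": 0.226,"dy": -0.316,"dz": 0,"rx": 0,"ry": 0,"rz": 0,"claw": 0},
  {"dx": 0.226,"dy": -0.316,"dz": 0,"rx": 0,"ry": 0,"rz": 0,"claw": 0},
  {"dx": 0.226,"dy": -0.316,"dz": 0,"rx": 0,"ry": 0,"rz": 0,"claw": 0},
], grip_force=20)

```text
time_s: 1.4
ee_pos: [0.3203, -0.1929, 0.2227]
eef_rot: [3.141, -0.0, 0.228]
force: [1.1, -0.7, 0.3]
grip_width: 0.0939
grip_force: 0.0
```

>>> step_arm([
  {"dx": 0.25,"dy": -0.35,"dz": 0,"rx": 0,"ry": 0,"rz": 0,"claw": 0},
  {"dx": 0.25,"dy": -0.35,"dz": 0,"rx": 0,"ry": 0,"rz": 0,"claw": 0},
  {"dx": 0.25,"dy": -0.35,"dz": 0,"rx": 0,"ry": 0,"rz": 0,"claw": 0},
  {"dx": 0.25,"dy": -0.35,"dz": 0,"rx": 0,"ry": 0,"rz": 0,"claw": 0},
  {"dx": 0.25,"dy": -0.35,"dz": 0,"rx": 0,"ry": 0,"rz": 0,"claw": 0},
  {"dx": 0.25,"dy": -0.35,"dz": 0,"rx": 0,"ry": 0,"rz": 0,"claw": 0},
  {"dx": 0.25,"dy": -0.35,"dz": 0,"rx": 0,"ry": 0,"rz": 0,"claw": 0},
  {"dx": 0.25,"dy": -0.35,"dz": 0,"rx": 0,"ry": 0,"rz": 0,"claw": 0},
  {"dx": 0.25,"dy": -0.35,"dz": 0,"rx": 0,"ry": 0,"rz": 0,"claw": 0},
  {"dx": 0.25,"dy": -0.35,"dz": 0,"rx": 0,"ry": 0,"rz": 0,"claw": 0},
])

```text
time_s: 2.4
ee_pos: [0.4845, 0.2052, 0.2225]
eef_rot: [3.142, -0.0, 0.229]
force: [1.0, -0.9, 0.9]
grip_width: 0.0941
grip_force: 0.0
```

>>> step_arm([
  {"dx": 0.25,"dy": -0.35,"dz": 0,"rx": 0,"ry": 0,"rz": 0,"claw": 0},
  {"dx": 0.25,"dy": -0.35,"dz": 0,"rx": 0,"ry": 0,"rz": 0,"claw": 0},
  {"dx": 0.25,"dy": -0.35,"dz": 0,"rx": 0,"ry": 0,"rz": 0,"claw": 0},
  {"dx": 0.25,"dy": -0.35,"dz": 0,"rx": 0,"ry": 0,"rz": 0,"claw": 0},
  {"dx": 0,"dy": 0,"dz": 0,"rx": 0,"ry": 0,"rz": 0,"claw": 0},
])

```text
time_s: 2.9
ee_pos: [0.5499, 0.3659, 0.2204]
eef_rot: [3.141, 0.002, 0.232]
force: [-0.3, -1.3, -0.6]
grip_width: 0.0941
grip_force: 0.0
```

```bash
cat > w.py <<'E'
from h import *
import sys
from scipy.spatial.transform import Rotation as Ro
o=telemetry.get_obs(); p=cam('wrist',sys.argv[1])
print(o['time_s'],o['ee_pos'],o['eef_rot'],o['qpos'].round(2) if hasattr(o['qpos'],'round') else o['qpos'])
im=p['img'].astype(int);R,G,B=im[...,0],im[...,1],im[...,2]; z=p['z_map']
T=np.array(p['tool_from_camera']); q=dict(p); q['R']=np.eye(3); q['t']=np.zeros(3)
for k in ('red_knob','blue_knob'):
    for d in viewer.recognise(k,p)[:2]: print(k,d)
m=(R-np.maximum(G,B)>60)&(R>2*G)&(z>0)
v,u=np.nonzero(m); w=world(q,u,v,z[m])@T[:3,:3].T+T[:3,3]
Rw=Ro.from_euler('xyz',o['eef_rot']).as_matrix(); W=w@Rw.T+o['ee_pos']
s=(W[:,2]>.045)&(W[:,2]<.0615)&(np.hypot(W[:,0]-.558,W[:,1]-.381)<.035)
print(s.sum(),'tool',np.percentile(w[s],[2,50,98],axis=0).round(4).tolist(),'world',np.median(W[s],axis=0).round(4),W[s,2].max())
print(cv2.minAreaRect((W[s][:,:2]*1000).astype(np.float32)))
E
python3 w.py w1
```

```text
2.9 [0.54994309 0.36589627 0.22035561] [3.14148227e+00 1.90452095e-03 2.31709889e-01] [0.53 0.56 1.17 0.   1.42 1.87]
538 tool [[0.0025, -0.0246, 0.1605], [0.0147, -0.0124, 0.1637], [0.025, 0.0002, 0.1726]] world [0.5612 0.3809 0.0566] 0.060726290618703965
((559.8978271484375, 380.9210205078125), (23.55087661743164, 25.11196517944336), 13.238668441772461)
```

View pics/w1.png

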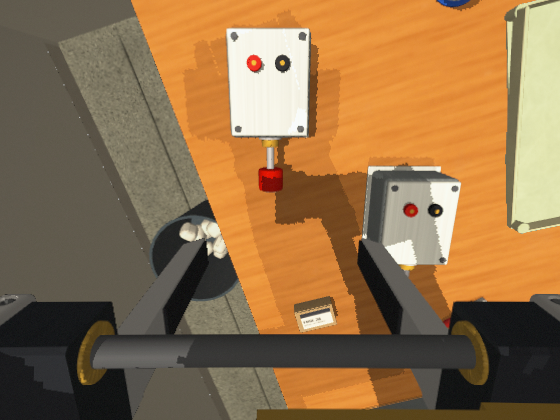

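The wrist view shows the red knob at (270,180) in front of its box, with a clear way down for the fingers. I'll shift by +12 mm in x and −12.5 mm in y, descend and close.

>>> step_arm([
  {"dx": 0.11,"dy": -0.125,"dz": 0,"rx": 0,"ry": 0,"rz": 0,"claw": 0},
  {"dx": 0,"dy": 0,"dz": 0.35,"rx": 0,"ry": 0,"rz": 0,"claw": 0},
  {"dx": 0,"dy": 0,"dz": 0.35,"rx": 0,"ry": 0,"rz": 0,"claw": 0},
  {"dx": 0,"dy": 0,"dz": 0.35,"rx": 0,"ry": 0,"rz": 0,"claw": 0},
  {"dx": 0,"dy": 0,"dz": 0.3,"rx": 0,"ry": 0,"rz": 0,"claw": 0},
  {"dx": 0,"dy": 0,"dz": 0,"rx": 0,"ry": 0,"rz": 0,"claw": 0},
  {"dx": 0,"dy": 0,"dz": 0,"rx": 0,"ry": 0,"rz": 0,"claw": 0},
])

```text
time_s: 3.75
ee_pos: [0.5581, 0.3764, 0.089]
eef_rot: [-3.141, -0.001, 0.228]
force: [0.2, 0.6, 1.2]
grip_width: 0.0941
grip_force: 0.0
```

```bash
python3 w.py w2
```

```text
3.75 [0.55807606 0.37640728 0.0890292 ] [-3.14129853e+00 -9.48086938e-04  2.27950119e-01] [ 0.54  0.7   1.26 -0.    1.19  1.88]
red_knob {'rect': [256.4, 188.3, 293.5, 256.2], 'score': 0.82}
1337 tool [[-0.0079, -0.0163, 0.0297], [0.0051, -0.0041, 0.0326], [0.0146, 0.0081, 0.0425]] world [0.5621 0.3813 0.0565] 0.06048108258029712
((560.041748046875, 381.29632568359375), (24.120237350463867, 26.4516658782959), 13.761001586914062)
```

>>> step_arm([
  {"dx": 0.02,"dy": -0.042,"dz": 0,"rx": 0,"ry": 0,"rz": 0,"claw": 0},
  {"dx": 0,"dy": 0,"dz": 0.25,"rx": 0,"ry": 0,"rz": 0,"claw": 0},
  {"dx": 0,"dy": 0,"dz": 0.2,"rx": 0,"ry": 0,"rz": 0,"claw": 0},
  {"dx": 0,"dy": 0,"dz": 0,"rx": 0,"ry": 0,"rz": 0,"claw": 0.4},
  {"dx": 0,"dy": 0,"dz": 0,"rx": 0,"ry": 0,"rz": 0,"claw": 1},
  {"dx": 0,"dy": 0,"dz": 0,"rx": 0,"ry": 0,"rz": 0,"claw": 1},
  {"dx": 0,"dy": 0,"dz": 0,"rx": 0,"ry": 0,"rz": 0,"claw": 1},
  {"dx": 0,"dy": 0,"dz": 0,"rx": 0,"ry": 0,"rz": 0,"claw": 1},
  {"dx": 0,"dy": 0,"dz": 0,"rx": 0,"ry": 0,"rz": 0,"claw": 1},
  {"dx": 0,"dy": 0,"dz": 0,"rx": 0,"ry": 0,"rz": 0,"claw": 1},
], grip_force=30)

```text
time_s: 4.9
ee_pos: [0.5587, 0.3815, 0.0426]
eef_rot: [-3.142, -0.0, 0.229]
force: [0.1, -1.1, -0.1]
grip_width: 0.0417
grip_force: 0.0
```

>>> step_arm([
  {"dx": 0,"dy": 0,"dz": 0,"rx": 0,"ry": 0,"rz": 0,"claw": 1},
  {"dx": 0,"dy": 0,"dz": 0,"rx": 0,"ry": 0,"rz": 0,"claw": 1},
  {"dx": 0,"dy": 0,"dz": 0,"rx": 0,"ry": 0,"rz": 0,"claw": 1},
  {"dx": 0,"dy": 0,"dz": 0,"rx": 0,"ry": 0,"rz": 0,"claw": 1},
  {"dx": 0,"dy": 0,"dz": 0,"rx": 0,"ry": 0,"rz": 0,"claw": 1},
])

```text
time_s: 5.4
ee_pos: [0.5586, 0.3817, 0.0424]
eef_rot: [-3.141, -0.0, 0.229]
force: [-0.5, 2.1, -0.5]
grip_width: 0.0261
grip_force: 30.0
```

>>> step_arm([
  {"dx": -0.05,"dy": 0,"dz": 0,"rx": 0,"ry": 0,"rz": 0,"claw": 1},
  {"dx": -0.05,"dy": 0,"dz": 0,"rx": 0,"ry": 0,"rz": 0,"claw": 1},
  {"dx": -0.05,"dy": 0,"dz": 0,"rx": 0,"ry": 0,"rz": 0,"claw": 1},
  {"dx": -0.05,"dy": 0,"dz": 0,"rx": 0,"ry": 0,"rz": 0,"claw": 1},
  {"dx": -0.05,"dy": 0,"dz": 0,"rx": 0,"ry": 0,"rz": 0,"claw": 1},
  {"dx": 0,"dy": 0,"dz": 0,"rx": 0,"ry": 0,"rz": 0,"claw": 1},
  {"dx": 0,"dy": 0,"dz": 0,"rx": 0,"ry": 0,"rz": 0,"claw": 1},
])

```text
time_s: 6.1
ee_pos: [0.5343, 0.3759, 0.0425]
eef_rot: [-3.141, -0.0, 0.229]
force: [-0.6, 2.8, -0.7]
grip_width: 0.0262
grip_force: 30.0
```

Run:
```python
from h import *
p=cam('wrist'); im=p['img'][100:320,180:380,::-1]
cv2.imwrite('pics/w3.png',cv2.resize(im,None,fx=2.7,fy=2.7,interpolation=cv2.INTER_CUBIC))
```

```text
(no output)
```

View pics/w3.png

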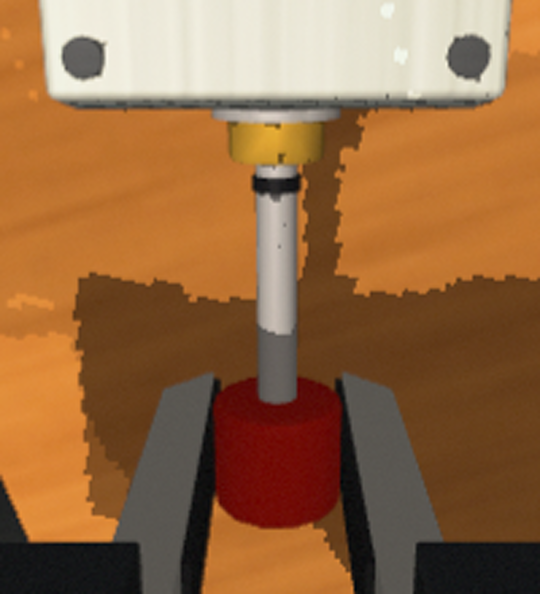

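The crop shows the knob between the pads at (278,455) and one black ring at (277,184), just outside the brass bushing at (277,140). That is the middle click, so I'll release and lift.

>>> step_arm([
  {"dx": 0,"dy": 0,"dz": 0,"rx": 0,"ry": 0,"rz": 0,"claw": 0.5},
  {"dx": 0,"dy": 0,"dz": 0,"rx": 0,"ry": 0,"rz": 0,"claw": 0},
  {"dx": 0,"dy": 0,"dz": 0,"rx": 0,"ry": 0,"rz": 0,"claw": 0},
  {"dx": 0,"dy": 0,"dz": 0,"rx": 0,"ry": 0,"rz": 0,"claw": 0},
  {"dx": 0,"dy": 0,"dz": 0,"rx": 0,"ry": 0,"rz": 0,"claw": 0},
  {"dx": 0,"dy": 0,"dz": 0,"rx": 0,"ry": 0,"rz": 0,"claw": 0},
  {"dx": 0,"dy": 0,"dz": 0,"rx": 0,"ry": 0,"rz": 0,"claw": 0},
])

```text
time_s: 6.85
ee_pos: [0.5343, 0.3758, 0.0425]
eef_rot: [-3.142, -0.0, 0.229]
force: [0.2, 0.3, 0.3]
grip_width: 0.0787
grip_force: 0.0
```

>>> step_arm([
  {"dx": 0,"dy": 0,"dz": -0.2,"rx": 0,"ry": 0,"rz": 0,"claw": 0},
  {"dx": 0,"dy": 0,"dz": -0.3,"rx": 0,"ry": 0,"rz": 0,"claw": 0},
  {"dx": 0,"dy": 0,"dz": -0.3,"rx": 0,"ry": 0,"rz": 0,"claw": 0},
  {"dx": 0,"dy": 0,"dz": -0.3,"rx": 0,"ry": 0,"rz": 0,"claw": 0},
  {"dx": 0,"dy": 0,"dz": 0,"rx": 0,"ry": 0,"rz": 0,"claw": 0},
  {"dx": 0,"dy": 0,"dz": 0,"rx": 0,"ry": 0,"rz": 0,"claw": 0},
])

```text
time_s: 7.45
ee_pos: [0.5343, 0.3759, 0.1526]
eef_rot: [-3.141, -0.001, 0.229]
force: [-0.1, -0.3, -1.1]
grip_width: 0.0942
grip_force: 0.0
```

```bash
python3 w.py w4
```

```text
7.45 [0.53432043 0.37585968 0.1525959 ] [-3.14138073e+00 -6.56608540e-04  2.28791027e-01] [ 0.56  0.59  1.27 -0.    1.28  1.9 ]
red_knob {'rect': [267.1, 142.1, 298.4, 224.1], 'score': 0.56}
blue_knob {'rect': [434.1, 292.4, 450.7, 327.7], 'score': 0.81}
blue_knob {'rect': [269.3, 140.9, 298.9, 222.2], 'score': 0.5}
801 tool [[-0.0094, -0.012, 0.0931], [0.0029, 0.0004, 0.096], [0.0128, 0.0128, 0.1063]] world [0.5374 0.3759 0.0566] 0.06085944270011377
((535.7450561523438, 375.50335693359375), (23.698091506958008, 26.27505111694336), 13.554974555969238)
```

View pics/w4.png

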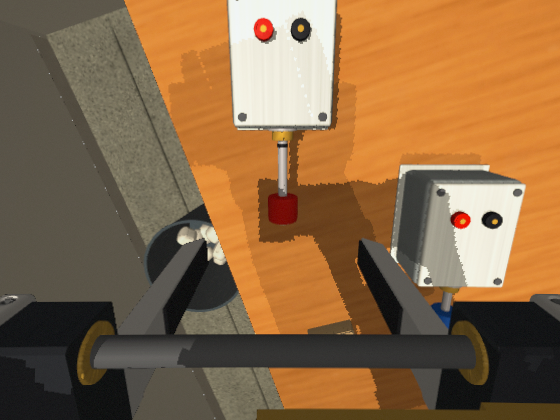

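After release the red knob is at (283,208) with one ring at (282,145), about 25 mm out (0.560 to 0.536 along x). The gripper is clear, and the blue knob at (443,310) hasn't moved.

```bash
python3 -c "
from h import *
print(hand_in())"
```

```text
the job is handed in; nothing more can be done
None
```

The red knob's rod rests at its middle click with one black ring showing, the gripper is clear of it, the blue rod was not touched, and the job was handed in at about 7.5 s.

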